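# Sweep the loose screw caps into the discard tray

### The job

Clear the prep platform: sweep the three loose screw caps along it with the fingertips, over its open end and into the open discard tray that stands against that end (not onto the tube rack at the other end). Only push the caps, do not pick them up, and leave the two standing vials among them and everything else on the bench upright and where it is.

Things in the scene. Friction and masses are not known exactly. Their poses are not given: they have to be found in the camera images.
- platform: Fixed grey prep platform with a bare metal top, 260 x 260 mm, top surface 45 mm above the bench. Origin: centre of its underside, on the bench; z up; its y axis points to one open end and -y to the other. Along the two sides at x = +-130 mm runs a lip 4 mm thick and 8 mm above the top; the two ends at y = +-130 mm have no lip. It stands at a different place and yaw (within 0.25 rad) each time.
- tray: The discard tray: fixed open grey plastic tray, empty, 250 (x) x 116 (y) x 36 mm high, walls and floor 3 mm. Origin: centre of its underside, on the bench; same yaw as the platform. It stands against one of the platform's open ends (either one; its centre 189 mm from the platform's centre along the platform's y axis, nearest wall 1 mm from the platform's end), its rim 9 mm lower than the platform's top, so what is pushed over that end drops into it.
- rack: Fixed grey tube rack, a closed block full of small round holes, 250 x 116 x 36 mm, against the platform's other open end. Origin: centre of its underside. Not a place for caps.
- cap_a_mid (a point): Loose blue plastic screw cap with a ribbed rim, a disc 32 mm across and 18 mm high, about 15 g, lying flat and loose on the platform (all three are alike). This point is its centre, 9 mm above the platform's top at the start. Slides when pushed. At the start caps and vials stand in five lanes 48 mm apart across the platform's x axis (each up to 4 mm off), one thing to a lane, anywhere within 75 mm of the middle along the lane (along the platform's y axis).
- cap_b_mid (a point): Loose blue plastic screw cap with a ribbed rim, a disc 32 mm across and 18 mm high, about 15 g, lying flat and loose on the platform (all three are alike). This point is its centre, 9 mm above the platform's top at the start. Slides when pushed. At the start caps and vials stand in five lanes 48 mm apart across the platform's x axis (each up to 4 mm off), one thing to a lane, anywhere within 75 mm of the middle along the lane (along the platform's y axis).
- cap_c_mid (a point): Loose blue plastic screw cap with a ribbed rim, a disc 32 mm across and 18 mm high, about 15 g, lying flat and loose on the platform (all three are alike). This point is its centre, 9 mm above the platform's top at the start. Slides when pushed. At the start caps and vials stand in five lanes 48 mm apart across the platform's x axis (each up to 4 mm off), one thing to a lane, anywhere within 75 mm of the middle along the lane (along the platform's y axis).
- vial_a_mid (a point): Small closed amber glass vial with a blue cap, 22 mm across and 45 mm high, about 30 g, standing loose on the platform among the caps. This point is its centre, 22.5 mm above its foot. Must be left standing in its place.
- vial_b_mid (a point): Small closed amber glass vial with a blue cap, 22 mm across and 45 mm high, about 30 g, standing loose on the platform among the caps. This point is its centre, 22.5 mm above its foot. Must be left standing in its place.
- bottle_tall: Loose amber bottle, 70 mm across, 160 mm high, on the bench to the left. Origin: centre of its foot. Bystander.
- bottle_short: Loose amber bottle, 56 mm across, 120 mm high, on the bench to the right. Origin: centre of its foot. Bystander.
- beaker: Loose glass beaker, 64 mm across, 80 mm high, on the bench behind the platform. Origin: centre of its foot. Bystander.

How it is judged (in metres and radians):
At the end, for the whole second after the job is handed in: All three caps lie at rest inside the discard tray with their centres below its rim (36 mm) and within its walls; both vials stand upright within 20 mm of where they were; the bottles and the beaker stand within 30 mm of where they were (x of cap_a_mid in the frame of tray between -0.122 and 0.122 m and y of cap_a_mid in the frame of tray between -0.055 and 0.055 m and z of each of cap_a_mid, cap_b_mid, cap_c_mid in the frame of tray below 0.036 m and linear speed of each of cap_a, cap_b, cap_c below 0.02 m/s and x of cap_b_mid in the frame of tray between -0.122 and 0.122 m and y of cap_b_mid in the frame of tray between -0.055 and 0.055 m and x of cap_c_mid in the frame of tray between -0.122 and 0.122 m and y of cap_c_mid in the frame of tray between -0.055 and 0.055 m and angle between each of vial_a_mid, vial_b_mid, bottle_tall, bottle_short, beaker's own z axis and vertical below 0.2 rad and distance of each of vial_a_mid, vial_b_mid from where it was at the start of the episode below 0.02 m and distance of each of bottle_tall, bottle_short, beaker from where it was at the start of the episode below 0.03 m); the robot touches nothing.
It fails at once if a vial is knocked over, lifted or shifted by more than 20 mm ((angle between vial_a_mid's own z axis and vertical above 0.6 rad or distance of vial_a_mid from where it was at the start of the episode above 0.02 m) or (angle between vial_b_mid's own z axis and vertical above 0.6 rad or distance of vial_b_mid from where it was at the start of the episode above 0.02 m)).
It fails at once if a bystander on the bench is knocked over or shifted by more than 30 mm ((angle between bottle_tall's own z axis and vertical above 0.6 rad or distance of bottle_tall from where it was at the start of the episode above 0.03 m) or (angle between bottle_short's own z axis and vertical above 0.6 rad or distance of bottle_short from where it was at the start of the episode above 0.03 m) or (angle between beaker's own z axis and vertical above 0.6 rad or distance of beaker from where it was at the start of the episode above 0.03 m)).
It fails at once if a cap is lifted: its centre rises more than 35 mm above the platform's top (height (world z) of any of cap_a_mid, cap_b_mid, cap_c_mid above 0.08 m).
It also fails if it takes over 67 s, if anything falls off the work surface, if the arm or the gripper's body presses on something with over 40 N, if the wrist force passes 120 N, or if a joint passes its speed limit or range.

### The arm

A 6-joint arm with a two-finger parallel gripper is mounted at the origin on the work surface. World frame = base frame: x ahead of the robot, y to its left, z up, the work surface at z = 0. Lengths are in mm, angles in rad, forces in N, time in s.
With the tool pointing down it reaches from about 400 to 825 mm from the base axis. Payload 7 kg.
Tool frame: the origin (TCP) lies at the very end of the fingers, on their centre line; the grasp point (between the pads) lies 19 mm behind it; z points along the fingers, y is the line along which they close (so a half turn about z gives the same grasp; the last joint's range is limited). The gripper opens to 88 mm and grips with 3 to 60 N. Pads are 19 mm wide; open, the fingers measure 130 mm over their backs; the gripper's body (78 mm by 193 mm) begins 47 mm behind the grasp point.
Start: joints at [-1.013, 0.359, 0.012, 0, -1.224, -0.288], TCP at [179.887, -650.566, 226.561] pointing down, gripper open.
Joint ranges: [-3.07, 3.07], [-1.43, 2.12], [-1.02, 1.25], [-3.03, 1.67], [-3.05, -0], [-3.03, 3.03]. Speed limits (rad/s): [2.39, 2.39, 3.01, 3.14, 3.14, 3.14].

### API

Orientations are given as a unit quaternion [w, x, y, z].
In Python, from plant import arm gives the robot as it stands. Calls block until the motion is done:
- arm.reach(position, orientation): joint-space move of the TCP to a pose.
- arm.servo_line(position, feed=150, attitude=None, max_force=None): straight line of the TCP; attitude=None keeps the orientation; feed is the mean speed in mm/s. With max_force (N) it stops when the force on the tool has changed by that much, and returns True; else False.
- arm.move_j(angles): joint-space move.
- arm.grip(opening, grasp_force=None): opening from 0.0 (shut) to 1.0 (fully open); grasp_force is the grip in N (None keeps the last); returns when the fingers have stopped.
- arm.pause(seconds).
- arm.ik(position, orientation): joint angles nearest the present ones, or None.
- arm.snapshot(name): name is "scene" or "top" or "wrist"; returns a dict with "image" (384x512x3 uint8, red, green, blue), "K" (3x3 intrinsics, pixels), "k1" (the pictures are not rectified: a ray, as slopes to the right and down, at radius r is drawn at 1 + k1 r^2 times it, then the intrinsics apply), "xyz" and "rotation" of the camera in the world. Camera axes: x right, y up, looking along -z (the intrinsics and any distortion apply to the point x, -y, -z); pixel columns grow to the right and rows downward; lengths in mm; the calibration is good to about 2 mm. A picture is of the moment at which its call begins. There is no depth.
A pose or a line that the arm cannot do raises arm.MotionError and nothing moves.
- arm.close_job(): hands the job in; it is judged then, once.
Trained networks look in a picture, given as the dict that the camera call returned (one of the last four; its "shot" number tells which), for a name from the list of things; names that differ only in an ending like _2 or _b are one class to them, and where a whole thing is asked for, a point or a joint stands for the part that bears it (a point fixed in the world has none). Each returns a list of dicts, best first, with "confidence" (0 to 1); they miss things now and then, are a little off and sometimes report something else, mostly with a low value. They report only what shows in the picture. A call takes as long as a camera call.
- arm.look_for(picture, label): "position" ([column, row] in pixels, amid what is visible of it).
Readings, each from a call of its own:
- arm.read_time_s(): time.
- arm.read_joint_pos(): joint angles.
- arm.read_qd(): joint speeds.
- arm.read_tau(): joint torques, N m.
- arm.read_tool_pos(): TCP position.
- arm.read_tcp_rot(): TCP orientation.
- arm.read_force(): force on the tool from outside, world axes, zero at the start.
- arm.read_ft_torque(): the same for the moment, N m.
- arm.read_grip_width(): opening from 0.0 (shut) to 1.0 (fully open).
- arm.read_finger_force(): force on a finger pad.
Only numpy, scipy, OpenCV 4.12 (cv2) and the standard library are available. Lean on these libraries where they do the work, as an engineer would, in place of code of your own. Each camera call takes 0.05 s, during which the arm holds its last target. There are 200 camera calls.

## Working session

There is one attempt and no reset: what is moved stays moved. The work goes in short steps, each a Python script; the robot and the scene stay as the last script left them, time stands still between calls to the robot, and variables do not carry over. Pictures are saved under pics/ and viewed, at most 10 in all, crops included, and the job is handed in when it is done.

```bash
mkdir -p pics; cat > h.py <<'E'
import numpy as np, cv2
from plant import arm
def ray(s,px):
    K=np.array(s["K"]);k=s["k1"]
    d=np.array([(px[0]-K[0,2])/K[0,0],(px[1]-K[1,2])/K[1,1]]);u=d.copy()
    for _ in range(30): u=d/(1+k*(u@u))
    return np.array(s["rotation"]).reshape(3,3)@np.array([u[0],-u[1],-1.])
def hit(s,px,z):
    r=ray(s,px);o=np.array(s["xyz"]);return o+r*(z-o[2])/r[2]
def proj(s,p):
    K=np.array(s["K"]);q=np.array(s["rotation"]).reshape(3,3).T@(np.array(p)-np.array(s["xyz"]))
    u=np.array([q[0],-q[1]])/-q[2];u=u*(1+s["k1"]*(u@u))
    return np.array([K[0,0]*u[0]+K[0,2],K[1,1]*u[1]+K[1,2]])
def save(s,n): cv2.imwrite("pics/"+n,cv2.cvtColor(s["image"],cv2.COLOR_RGB2BGR))
E
python3 - <<'E'
from h import *
np.set_printoptions(precision=1,suppress=True)
zs={"platform":45,"tray":20,"rack":36,"cap_a_mid":54,"vial_a_mid":67.5,"bottle_tall":80,"bottle_short":60,"beaker":40}
for n in ["top","scene"]:
    s=arm.snapshot(n);save(s,n+".png");print(n,s["xyz"],s["k1"])
    for l,z in zs.items():
        for d in arm.look_for(s,l):
            print(l,round(d["confidence"],2),np.array(d["position"]),hit(s,d["position"],z))
print(arm.read_tcp_rot(),arm.read_time_s())
E
```

```text
top [ 415.   -17.5 1357. ] -0.07505623729922505Traceback (most recent call last):
  File "<stdin>", line 8, in <module>
  File "h.py", line 9, in hit
    r=ray(s,px);o=np.array(s["xyz"]);return o+r*(z-o[2])/r[2]
  File "h.py", line 7, in ray
    return np.array(s["rotation"]).reshape(3,3)@np.array([u[0],-u[1],-1.])
           ~~~~~~~~~~~~~~~~~~~~~~~~~~~~~~~^^^^^
ValueError: cannot reshape array of size 4 into shape (3,3)
```

View pics/top.png

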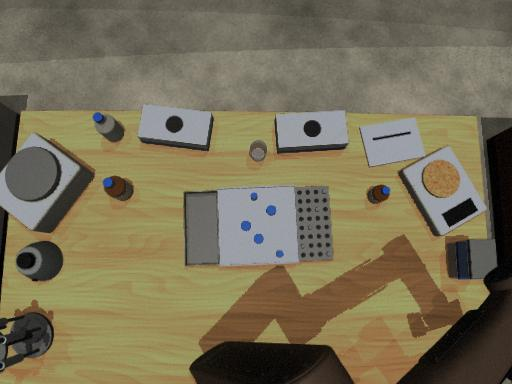

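The top view shows the tray left of the platform (col 202) and the rack on its right (col 315). The five blue discs lie between them; the smaller ones at (254,197) and (280,254) are probably the vials. The rotation comes as a quaternion, so I'll fix the helper.

```bash
python3 - <<'E'
t=open('h.py').read().replace('np.array(s["rotation"]).reshape(3,3)','R(s)')
t=t.replace('def ray','from scipy.spatial.transform import Rotation as Ro\ndef R(s): return Ro.from_quat(np.roll(s["rotation"],-1)).as_matrix()\ndef ray',1)
open('h.py','w').write(t)
E
python3 - <<'E'
from h import *
np.set_printoptions(precision=1,suppress=True)
zs={"platform":45,"tray":20,"rack":36,"cap_a_mid":54,"vial_a_mid":67.5,"bottle_tall":80,"bottle_short":60,"beaker":40}
for n in ["top","scene"]:
    s=arm.snapshot(n);save(s,n+".png");print(n,s["xyz"],s["k1"])
    for l,z in zs.items():
        for d in arm.look_for(s,l):
            if d["confidence"]>.3: print(l,round(d["confidence"],2),np.array(d["position"]),hit(s,d["position"],z))
    if n=="top":
        cv2.imwrite("pics/crop.png",cv2.resize(cv2.cvtColor(s["image"][175:280,170:345],cv2.COLOR_RGB2BGR),None,fx=4.5,fy=4.5,interpolation=cv2.INTER_CUBIC))
print(arm.read_tcp_rot(),arm.read_time_s())
E
```

```text
top [ 415.   -17.5 1357. ] -0.07505623729922505
platform 0.68 [257.8 227.7] [521.3 -38.   45. ]
platform 0.35 [121.3 185.7] [657.2 428.3  45. ]
tray 0.95 [198.5 228.1] [519.1 162.3  20. ]
rack 0.59 [311.5 227.4] [ 525.3 -217.9   36. ]
vial_a_mid 0.31 [269.6 210.3] [577.2 -75.8  67.5]
bottle_tall 0.83 [120.9 187.8] [643.6 417.2  80. ]
bottle_short 0.87 [375.1 196.5] [ 628.9 -429.4   60. ]
beaker 0.57 [259.1 149.2] [792.2 -39.8  40. ]
scene [1115.2 -592.3  979.3] -0.026819671767439608
platform 0.88 [228.1 198.2] [549.1 -45.6  45. ]
tray 0.64 [271.7 160.2] [535.  164.8  20. ]
rack 0.81 [182.6 248.2] [ 565.6 -236.6   36. ]
cap_a_mid 0.66 [235.2 183. ] [532.5   3.   54. ]
bottle_tall 0.59 [355.8 119.4] [661.8 422.   80. ]
bottle_short 0.64 [138.  324.1] [ 647.4 -447.4   60. ]
beaker 0.81 [298.8 240.7] [780.2 -32.7  40. ]
[-0.  -0.1  1.  -0. ] 1.0
```

View pics/crop.png

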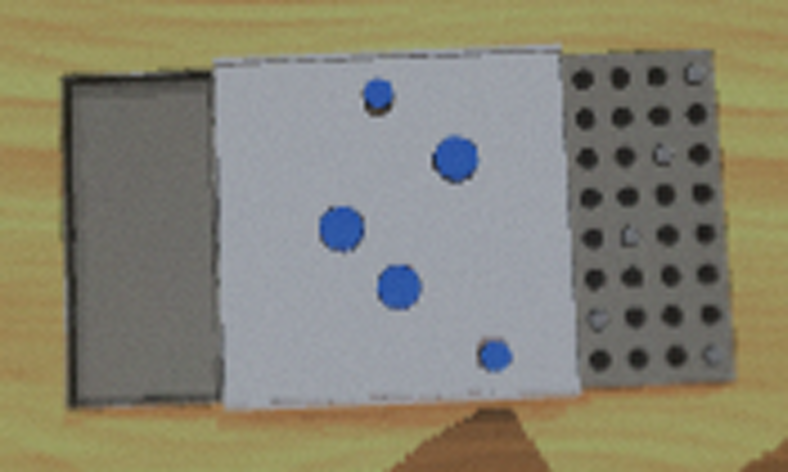

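View pics/scene.png

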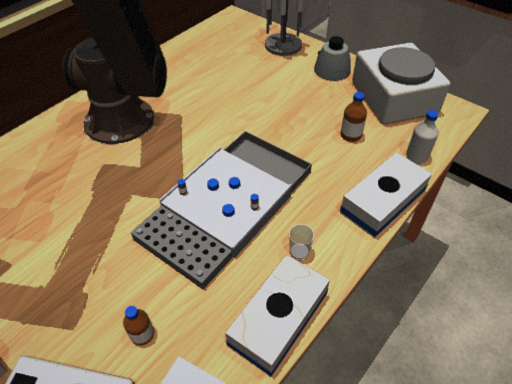

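The crop confirms it. The vials, small discs with an amber side, are in the outer lanes at crop (378,95) and (495,355). The caps are at crop (455,158), (342,229) and (398,287), and the tray is on the left (+y). Next I'll segment the blue discs and fix the platform axes from its corners.

```bash
cat > loc.py <<'E'
from h import *
def blobs(s):
    h=cv2.cvtColor(s["image"],cv2.COLOR_RGB2HSV)
    m=cv2.inRange(h,(100,120,90),(130,255,255))
    n,l,st,c=cv2.connectedComponentsWithStats(m)
    return [(c[i],st[i,4]) for i in range(1,n) if st[i,4]>8 and 180<c[i][0]<345 and 180<c[i][1]<275]
E
python3 - <<'E'
from loc import *
np.set_printoptions(precision=1,suppress=True)
s=arm.snapshot("top")
cr=[(213,60),(562,48),(580,393),(224,410)]
P=np.array([hit(s,((x+.5)/4.5-.5+170,(y+.5)/4.5-.5+175),49) for x,y in cr])
print(P)
ey=(P[0]-P[1]+P[3]-P[2])[:2];ey/=np.linalg.norm(ey);ex=np.array([ey[1],-ey[0]]);c=P.mean(0)[:2]
ex2=(P[0]-P[3]+P[1]-P[2])[:2];print("side",np.linalg.norm(P[0]-P[1]),np.linalg.norm(P[0]-P[3]),"ang ey",np.arctan2(ey[1],ey[0]),"ang of other edge+90",np.arctan2(ex2[1],ex2[0])+np.pi/2)
print("c",c)
for p,a in blobs(s):
    z=63 if a>60 else 90
    w=hit(s,p,z)[:2]; d=w-c; print(p,a,w,"lane",d@ex,"along",d@ey)
E
```

```text
[[ 652.9  100.9   49. ]
 [ 665.5 -160.1   49. ]
 [ 410.5 -172.3   49. ]
 [ 395.    86.1   49. ]]
side 261.37845653964706 258.34671479908366 ang ey 1.6250191879856712 ang of other edge+90 1.6234634707660274
c [531.  -36.4]
[253.6 195.3] 32 [622.6 -22.7] lane 92.21700721904222 along 8.725717315614222
[270.9 209.7] 71 [579.8 -80.2] lane 46.40545149884977 along -46.399985473995635
[245.5 225.2] 72 [527.4   2.8] lane -1.4056736234622138 along 39.26947317480336
[258.2 238.2] 71 [485.6 -39.3] lane -45.44193918666246 along -0.5003494047307692
[279.6 253.5] 33 [ 436.5 -107.5] lane -98.17816283605595 along -65.8754378375017
```

```bash
cat > push.py <<'E'
from loc import *
a=1.6245;ey=np.array([np.cos(a),np.sin(a)]);ex=np.array([ey[1],-ey[0]]);c=np.array([531.,-36.4])
def q(sg):
    M=np.array([[*(sg*ey),0],[*(sg*ex),0],[0,0,-1]]).T
    return np.roll(Ro.from_matrix(M).as_quat(),1)
def W(l,al,z): return [*(c+l*ex+al*ey),z]
def orient():
    j=np.array(arm.read_joint_pos());best=[]
    for sg in(1,-1):
        s=arm.ik(W(0,0,150),q(sg))
        if s is not None: best.append((np.abs(np.array(s)-j).max(),sg))
    return q(min(best)[1])
def push(l,al,Q,end=131):
    arm.reach(W(l,al-38,150),Q)
    arm.servo_line(W(l,al-38,50),feed=120,max_force=15) and print("contact down")
    print("stopped" if arm.servo_line(W(l,end,50),feed=80,max_force=20) else "pushed",arm.read_tool_pos(),arm.read_time_s())
    arm.servo_line(W(l,end,150),feed=150)
E
python3 - <<'E'
from push import *
np.set_printoptions(precision=1,suppress=True)
Q=orient();arm.grip(0.0)
push(-1.4,39.3,Q)
s=arm.snapshot("top");save(s,"t1.png")
for p,ar in blobs(s):
    d=hit(s,p,63 if ar>60 else 90)[:2]-c;print(p,ar,d@ex,d@ey)
s=arm.snapshot("scene");save(s,"s1.png")
E
```

```text
pushed [522.5  94.   50. ] 7.7583
[253.6 195.4] 33 91.93220058544782 8.97889349351525
[270.9 209.7] 69 46.38973524976193 -46.32700501683206
[258.2 238.1] 70 -45.23932789510117 -0.4603158951396167
[279.6 253.5] 33 -98.16600792748874 -65.89186132900316
```

View pics/s1.png

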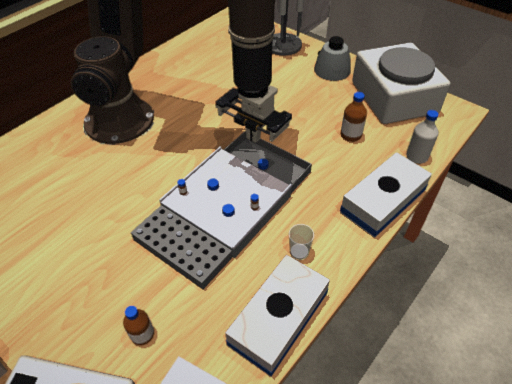

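The first cap is in the tray at (263,163), and the other four things haven't moved. Pushing the other two the same way.

```bash
python3 - <<'E'
from push import *
np.set_printoptions(precision=1,suppress=True)
Q=orient()
push(-45.3,-.5,Q)
push(46.4,-46.4,Q)
arm.reach(W(46,-60,300),Q)
arm.reach([250,-500,300],Q)
arm.pause(1)
for n in("top","scene"):
    s=arm.snapshot(n);save(s,n+"2.png")
    if n=="top":
        for p,ar in blobs(s):
            for z in(15,90):
                d=hit(s,p,z)[:2]-c;print(p,ar,z,d@ex,d@ey-189)if z<50 else print("   as vial",d@ex,d@ey)
        cv2.imwrite("pics/crop2.png",cv2.resize(cv2.cvtColor(s["image"][175:280,170:345],cv2.COLOR_RGB2BGR),None,fx=4.5,fy=4.5,interpolation=cv2.INTER_CUBIC))
print(arm.read_time_s())
E
```

```text
pushed [478.7  91.7  50. ] 12.6583
pushed [570.3  96.7  50. ] 18.2333
[253.6 195.3] 32 15 104.44118528530825 -181.15759853053746
   as vial 92.19040444478155 8.808134649893837
[204.9 214.6] 69 15 44.70927023925991 -12.113585101967772
   as vial 35.79665410758825 168.4049914045908
[204.2 228.7] 69 15 -3.5307320414000474 -8.77610960025794
   as vial -9.74741798157791 171.5559494821081
[205.2 241.4] 70 15 -46.53876492430955 -11.18754198457475
   as vial -50.35191336771823 169.27928187934754
[279.6 253.5] 33 15 -97.1831611059961 -260.2793768671847
   as vial -98.16600792748874 -65.89186132900316
23.0
```

View pics/crop2.png

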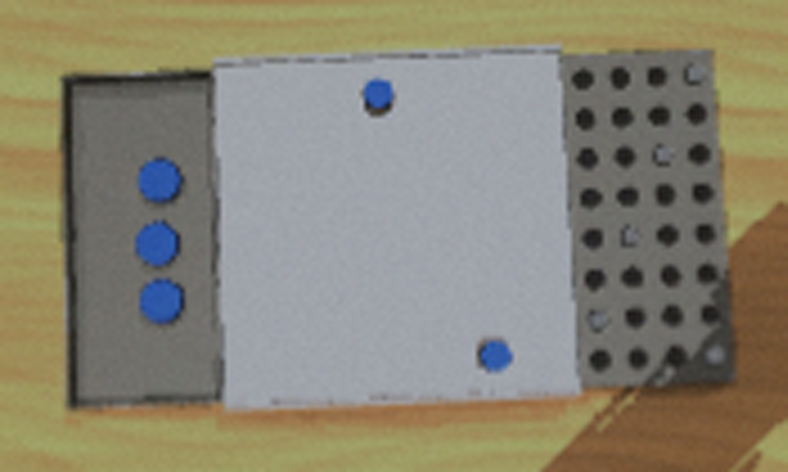

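View pics/scene2.png

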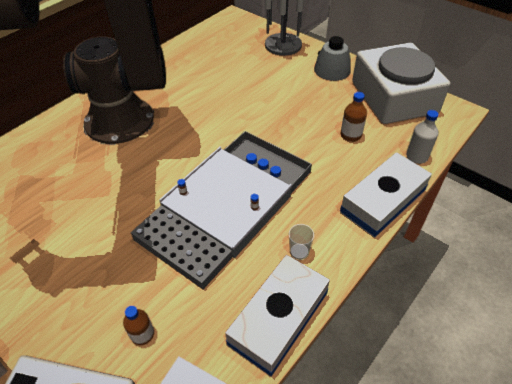

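All three caps lie flat in the tray, at crop (160,181), (157,244) and (161,301). The vials, bottles and beaker haven't moved.

```bash
python3 -c "
from plant import arm
print(arm.close_job())"
```

```text
the job is handed in; nothing more can be done
None
```

I swept all three caps into the discard tray and handed the job in at about 23 s; the last pictures show both vials and the bystanders upright and unmoved, but the judge's verdict was not reported back.

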